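Prop the drying cabinet's door ajar with its stay

ROBOT

A 6-joint arm with a two-finger parallel gripper is mounted at the origin on a cart in front of the work surface, level with it; the furniture and walls round the work are solid. World frame = base frame: x ahead of the robot, y to its left, z up, the work surface at z = 0. Lengths are in mm, angles in rad, forces in N, time in s.
With the tool pointing down it reaches from about 300 to 850 mm from the base axis. Payload 4.2 kg.
Tool frame: the origin (TCP) lies midway between the tips of the shut fingers; the grasp point (between the pads) lies 19 mm behind it; z points along the fingers, x is the direction in which the jaws open and shut, and the axes are right-handed (so a half turn about z gives the same grasp; the last joint's range is limited). The gripper opens to 91 mm and grips with 3 to 60 N. Pads are 32 mm wide; open, the fingers measure 118 mm over their backs; the gripper's body (76 mm by 178 mm) begins 60 mm behind the grasp point.
Start: joints at [1.295, 0.32, 1.565, -0, 1.257, -0.02], TCP at [145.488, 556.306, 213.976] pointing down, gripper open.
Joint ranges: [-3.11, 3.11], [-0.84, 2.01], [0.21, 2.61], [-1.34, 4.49], [0.05, 2.63], [-2.56, 2.56]. Speed limits (rad/s): [2.57, 2.57, 3.14, 3.14, 3.14, 3.14].

INTERFACE

Orientations are given as a 3x3 rotation matrix whose columns are the frame's x, y, z axes.
In Python, from workcell import bot gives the robot as it stands. The module is installed in compiled form; this text tells all that it offers.
- The arm moves only by the shell command python3 -m inch 'ROWS' [FORCE]. ROWS is text: rows parted by semicolons, each of 5 numbers parted by spaces: the shift along the world's x, y, z in units of 400 mm (1.0 is 400 mm), then the turn about the world's z in units of 2 pi rad (1.0 is 2 pi rad), then the opening, from 0 (shut) to 1 (fully open). A call has 1 to 5 rows; each row is the pose to reach, as a shift and turn from the pose measured when the call began, turning the shorter way round; what a row does not reach only later rows make up. A row lasts 1/10 s, in which the tool goes at most 50 mm and 8.59 degrees, less where a joint would pass 70% of its speed; a pose out of reach is approached as far as the arm can. A call with a number of a shift or a turn outside -1 to 1 is refused whole. A call with a gripper value outside its range is refused whole. The fingers move at their own pace and stop on an object; FORCE is the grip in N (left out, the last holds). Time passes only in rows, so rows that repeat a pose let the fingers close. It gives the time, the measured TCP pose, the force and the opening at its end, in the units of the state.
- bot.get_state(): the state, without advancing time (a new reading comes with each control period).
- bot.read_camera(name): name is "scene" or "side" or "wrist"; returns the picture (384x512x3 uint8, red, green, blue); there is no depth.
- bot.camera_info(name): a dict with "K" (3x3 intrinsics, pixels), "rvec" (rotation vector, rad) and "tvec" (3), from world to camera coordinates, as OpenCV has them. Camera axes: x right, y down, z forward; pixel columns grow to the right and rows downward; lengths in mm; the calibration is good to about 2 mm. A picture is of the moment at which its call begins: read the wrist's pose just before it. camera_info takes no time and is no camera call; for the wrist camera it gives the pose at the moment of the call.
- bot.finish_job(): hands the job in, once; it reports no verdict.
The state is a dict: "clock": time; "joint_positions": joint angles; "joint_velocities": joint speeds; "joint_torque": joint torques, N m; "eef_pos": TCP position; "orientation": TCP orientation; "wrist_force": force on the tool from outside, world axes, zero at the start; "ft_torque": the same for the moment, N m; "gripper_width": opening from 0.0 (shut) to 1.0 (fully open).
Only numpy, scipy, OpenCV 4.12 (cv2) and the standard library are available. Lean on these libraries where they do the work, as an engineer would, in place of code of your own. Each camera call takes 0.05 s, during which the arm holds its last target.

TASK

Open the little drying cabinet's door for airing: take the perforated stay that lies loose on its roof by the upright knob, push the sprung door open with it and drop its third hole, counted from the door, over the peg on the roof, so that the stay lies flat with the peg through that hole and holds the door ajar by itself. Feel for the peg, which may be clamped anywhere along its slot, let go at the end, and do not knock over the flask, the beaker or the stopper on the roof.

Things in the scene. Friction and masses are not known exactly. Their poses are not given: they have to be found in the camera images.
- drying_cabinet: white sheet-metal drying cabinet, 140 deep (its x) x 160 wide (its y) x 190 mm high, fixed. Origin under its centre; its front (open, with the clear door) faces its own -x, z up. The flat roof top is at z = 190 mm. The door's vertical hinge axis stands at x = -78, y = +70 mm in this frame. A stopper stands on the roof's rear left corner.
- door (a joint): opening angle of the clear, aluminium-framed door, rad: 0 shut, up to 1.2. It hinges at its left (+y) edge and its free edge swings out to the cabinet's -x; at angle a the stay's pivot on its top rail, 110 mm from the hinge axis, is at (-78 - 110 sin a, 70 - 110 cos a) mm in the cabinet frame. A spring pulls it shut (torque 0.25 N m/rad x (a + 0.5)): it swings shut whenever nothing holds it.
- stay_swivel (a joint): horizontal turn of the stay about its vertical pivot on the door's top rail, rad, positive anticlockwise from above. The direction in which the stay points from pivot to knob, as an angle from the cabinet's +x, is this value minus the door angle.
- stay (a joint): how far the stay is tipped up about a level axis through its pivot, rad: 0 = level (a stop; there its underside is 3 mm above the roof), up to 0.6. It falls back under its weight. The axis is 195.5 mm above the bench, at mid-thickness of the level stay.
- stay_knob (a point): centre of the stay's upright round steel knob, 14 mm diameter and 44 mm tall, standing on the stay's top 130 mm from the pivot; this point is 24.5 mm above the stay's mid-thickness. The stay is a flat steel bar 21 mm wide and 5 mm thick with four 10 mm holes in a row at 40, 62, 84 and 106 mm from the pivot (first to fourth counted from the door).
- stay_hole3 (a point): centre of the stay's third hole from the door (84 mm from the pivot, 46 mm from the knob's axis), at the bar's mid-thickness.
- peg_slot (a point): middle of the peg's adjusting slot on the roof, at the mid-thickness height of the level stay (5.5 mm above the roof). The fixed steel peg, 8 mm diameter with a 0.5 mm chamfer, top 15 mm above the roof (9.5 mm above this point), stands up to 9 mm either way from here along the cabinet's x axis; its exact place is not given and must be seen or felt. The peg's y in the cabinet frame is that of this point.
- roof_stopper: yellow stopper standing on the cabinet's roof, 32 mm diameter, 30 mm high, loose; origin under its centre
- flask: small conical glass flask, 67 mm wide, 112 mm high, standing loose on the bench; origin under its centre
- beaker: glass beaker, 68 mm wide, 85 mm high, standing loose on the bench; origin under its centre

How it is judged (in metres and radians):
At the end, for the whole second after the job is handed in: the door stays ajar by itself (door joint 0.36 to 0.66 rad, not moving more than 0.03 rad/s), with the stay level (tipped up less than 0.04 rad) and its third hole over the peg (hole centre within 11 mm along and 5 mm across the slot of the slot's middle) (x of stay_hole3 in the frame of drying_cabinet between -0.059 and -0.037 m and y of stay_hole3 in the frame of drying_cabinet between -0.029 and -0.019 m and value of joint stay below 0.04 rad and value of joint door between 0.36 and 0.66 rad and velocity of joint door between -0.03 and 0.03 rad/s); the robot touches nothing.
It fails at once if the stopper is knocked over or off the cabinet's roof (angle between roof_stopper's own z axis and vertical above 0.6 rad or height (world z) of roof_stopper below 0.17 m).
It fails at once if the flask is knocked over (angle between flask's own z axis and vertical above 0.6 rad).
It fails at once if the beaker is knocked over (angle between beaker's own z axis and vertical above 0.6 rad).
It also fails if it takes over 58 s, if anything falls off the work surface, if the arm or the gripper's body presses on something with over 40 N, if the wrist force passes 120 N, or if a joint passes its speed limit or range.

## Working session

There is one attempt and no reset: what is moved stays moved. The work goes in short steps, Python scripts to look and compute and a shell command to move; the robot and the scene stay as the last step left them, time stands still between calls to the robot, and variables do not carry over. Pictures are saved under pics/ and viewed, and the job is handed in when it is done.

```bash
mkdir -p pics; ls; cat > h.py <<'E'
import numpy as np, cv2
from workcell import bot
def snap(n,f):
    im=bot.read_camera(n); cv2.imwrite('pics/'+f,im[:,:,::-1].copy()); return im
def ray(info,u,v):
    K=np.array(info['K'],float);R,_=cv2.Rodrigues(np.array(info['rvec'],float));t=np.array(info['tvec'],float).ravel()
    c=-R.T@t; d=R.T@np.linalg.inv(K)@np.array([u,v,1.]); return c,d/np.linalg.norm(d)
def proj(info,P):
    p,_=cv2.projectPoints(np.array(P,float).reshape(-1,1,3),np.array(info['rvec'],float),np.array(info['tvec'],float),np.array(info['K'],float),None); return p.reshape(-1,2)
def tri(obs):
    A=np.zeros((3,3));b=np.zeros(3);L=[]
    for i,u,v in obs:
        c,d=ray(i,u,v);M=np.eye(3)-np.outer(d,d);A+=M;b+=M@c;L.append((c,M))
    x=np.linalg.solve(A,b); return x,[float(np.linalg.norm(M@(x-c))) for c,M in L]
def onz(i,u,v,z):
    c,d=ray(i,u,v); return c+d*(z-c[2])/d[2]
E
python3 - <<'E'
from h import *
import json
for n in ('scene','side','wrist'):
    snap(n,n+'0.png'); i=bot.camera_info(n); print(n,{k:np.round(np.array(v,float),4).tolist() for k,v in i.items()})
    i2={k:np.array(v,float).tolist() for k,v in i.items()}; json.dump(i2,open(n+'0.json','w'))
s=bot.get_state();print(s)
E
```

```text
pics
scene {'K': [[429.6589, 0.0, 252.5559], [0.0, 429.6589, 200.4311], [0.0, 0.0, 1.0]], 'rvec': [0.6591, -2.4748, 1.3882], 'tvec': [518.1035, 158.5466, 1243.4544]}
side {'K': [[381.0358, 0.0, 255.8829], [0.0, 381.0358, 199.671], [0.0, 0.0, 1.0]], 'rvec': [0.3359, -2.6871, 1.3284], 'tvec': [520.0502, 48.0031, 1326.1107]}
wrist {'K': [[335.1236, 0.0, 255.0549], [0.0, 335.1236, 186.383], [0.0, 0.0, 1.0]], 'rvec': [-2.3009, -1.7769, -0.2505], 'tvec': [-573.3679, -30.7187, 390.3069]}
{'clock': 0.15, 'joint_positions': array([ 1.29500038e+00,  3.20152013e-01,  1.56533332e+00, -1.49896080e-05,
        1.25742369e+00, -2.00244284e-02]), 'joint_velocities': array([ 0.00012288, -0.00188107, -0.00433723, -0.00128523, -0.00104177,
        0.00144206]), 'joint_torque': array([ 7.11713783e-04, -4.12768185e+01, -2.32153076e+01,  7.27350195e-02,
        4.33467678e-02, -7.23331368e-05]), 'eef_pos': array([145.3901366 , 555.94458636, 213.33485341]), 'orientation': array([[ 2.52987195e-01,  9.67469565e-01, -3.44741397e-04],
       [ 9.67468731e-01, -2.52987430e-01, -1.27049732e-03],
       [-1.31638273e-03, -1.21069687e-05, -9.99999133e-01]]), 'wrist_force': array([-0.16864386, -0.40042815,  0.57299513]), 'ft_torque': array([ 0.00673134, -0.02756262, -0.00215695]), 'gripper_width': 1.0032072565189005}
```

View pics/scene0.png

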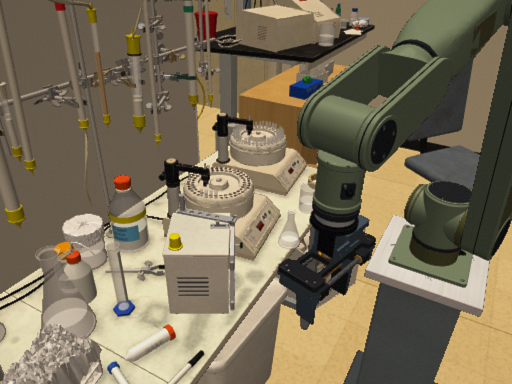

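View pics/side0.png

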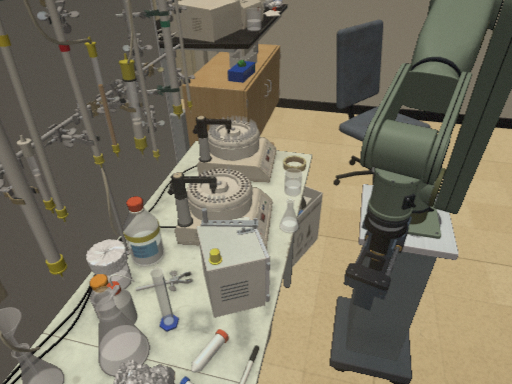

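View pics/wrist0.png

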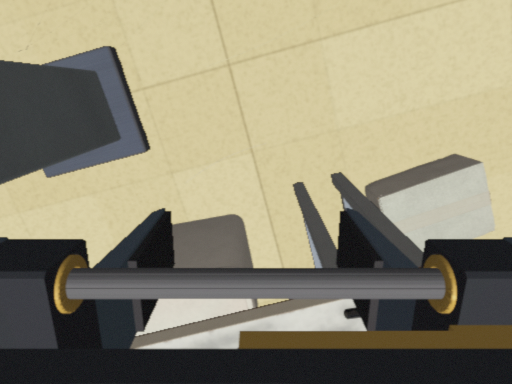

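```bash
python3 - <<'E'
import cv2
a=cv2.imread('pics/scene0.png')[195:325,150:260]; cv2.imwrite('pics/scene0z.png',cv2.resize(a,None,fx=4.6,fy=4.6,interpolation=cv2.INTER_CUBIC))
a=cv2.imread('pics/side0.png')[195:325,185:335]; cv2.imwrite('pics/side0z.png',cv2.resize(a,None,fx=4.6,fy=4.6,interpolation=cv2.INTER_CUBIC))
E
```

```text
(no output)
```

View pics/scene0z.png

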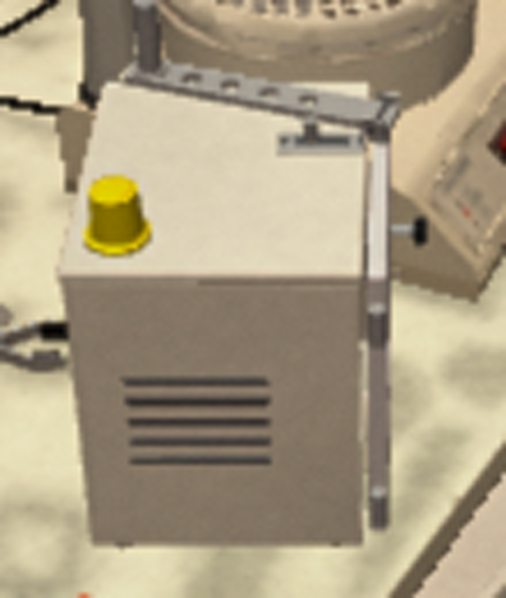

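View pics/side0z.png

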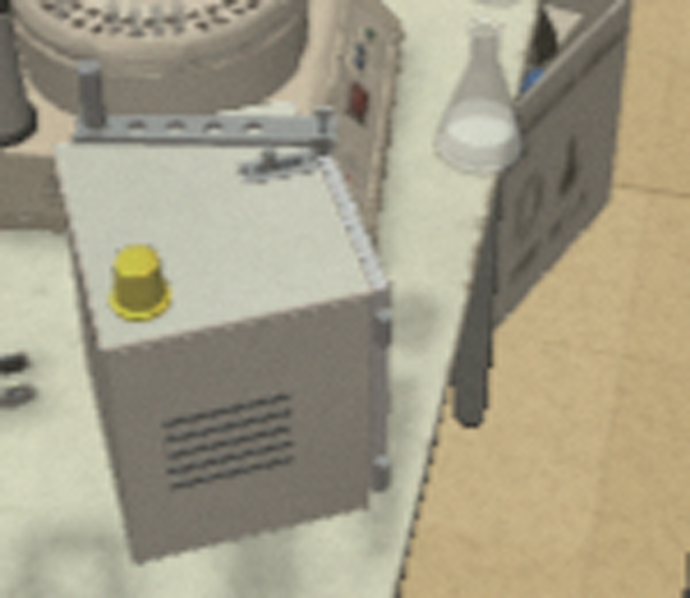

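```bash
cat > fit.py <<'E'
from h import *
import json
from scipy.optimize import least_squares
I={n:json.load(open(n+'0.json')) for n in('scene','side')}
S=lambda u,v:(150+(u-2)/4.6,195+(v-2)/4.6)
D=lambda u,v:(185+(u-2)/4.6,195+(v-2)/4.6)
C={'rp':(70,80,190),'fp':(-70,80,190),'rm':(70,-80,190),'rpb':(70,80,0),'fpb':(-70,80,0)}
obs=[('scene','rp',S(65,275)),('scene','fp',S(363,280)),('scene','rm',S(105,82)),('scene','rpb',S(92,545)),('scene','fpb',S(362,545)),
('side','rp',D(100,348)),('side','fp',D(368,293)),('side','rm',D(58,147)),('side','rpb',D(140,560)),('side','fpb',D(367,507))]
def T(p,P):
    c,s=np.cos(p[2]),np.sin(p[2]); P=np.array(P,float); return np.array([p[0]+c*P[0]-s*P[1],p[1]+s*P[0]+c*P[1],P[2]+p[3]])
def res(p): return np.concatenate([proj(I[n],T(p,C[k]))[0]-np.array(uv) for n,k,uv in obs])
if __name__=='__main__':
    for n in('rp','rm','fp','rpb'):
        o=[(I[a],*uv) for a,k,uv in obs if k==n]; print(n,tri(o))
    x0=tri([(I[a],*uv) for a,k,uv in obs if k=='rp'])[0]
    y0=tri([(I[a],*uv) for a,k,uv in obs if k=='rm'])[0]
    e=x0-y0; yaw=np.arctan2(-e[0],e[1])
    r=least_squares(res,[*((x0+y0)/2)[:2],yaw,0]); p=r.x;print(p,np.round(r.fun.reshape(-1,2),1).tolist())
    np.save('cab.npy',p)
    kn=[(I['scene'],*S(146,2)),(I['side'],*D(90,65))]; print('knobtop',tri(kn))
    kn=[(I['scene'],*S(149,70)),(I['side'],*D(95,123))]; print('knobbase',tri(kn))
    kn=[(I['scene'],*S(310,122)),(I['side'],*D(267,150))]; print('pegtop',tri(kn))
    kn=[(I['scene'],*S(380,110)),(I['side'],*D(322,125))]; print('pivot',tri(kn))
    print('pred pivot a=0',T(p,(-78,-40,198)),'slot',T(p,(-48,-24,195.5)))
E
python3 fit.py
```

```text
rp (array([506.62678766, 562.38486922, 182.24906308]), [2.9219678866816956, 2.9219678866814447])
rm (array([574.90580584, 442.71631157, 200.87978271]), [2.612569870188549, 2.6125698701885502])
fp (array([383.61111014, 493.56507829, 182.57213431]), [2.3652451932323473, 2.365245193232489])
rpb (array([494.35926361, 575.85257767,  24.79444776]), [0.7305900604617176, 0.7305900604618147])
[487.43211898 455.59059252   0.53197858  -6.24831345] [[-0.4, -0.1], [-0.6, -1.1], [0.8, 1.2], [0.8, 3.2], [0.4, 3.0], [0.5, -2.4], [-0.4, -2.8], [-0.8, -1.8], [-1.6, 1.0], [-0.1, 0.1]]
knobtop (array([559.84425009, 421.41318685, 244.79215346]), [1.4834551946781767, 1.4834551946781775])
knobbase (array([560.94924662, 421.91549412, 202.67764706]), [1.4179361190236575, 1.4179361190236464])
pegtop (array([458.29130644, 423.60811849, 205.89102553]), [1.9414793611895675, 1.9414793611896621])
pivot (array([434.50471711, 394.37108743, 204.55681242]), [1.9005409853563313, 1.900540985356304])
pred pivot a=0 [440.50089681 381.55370721 191.75168655] slot [458.23921951 410.55977396 189.25168655]
```

```bash
python3 - <<'E'
from h import *
i=bot.camera_info('wrist'); s=bot.get_state(); R,_=cv2.Rodrigues(np.array(i['rvec'])); c=-R.T@np.array(i['tvec']).ravel()
print(c, R.T[:,2], s['orientation'].T@(c-s['eef_pos'])); print(s['orientation'].T@R.T)
E
```

```text
[ 68.70702722 575.23551078 382.64521693] [ 0.26880994 -0.07168708 -0.96052183] [  -0.95935584  -79.07098573 -169.30829003]
[[ 9.99999996e-01 -1.62124144e-05 -8.51217732e-05]
 [ 3.92543225e-05  9.60519404e-01  2.78212999e-01]
 [ 7.72506105e-05 -2.78213001e-01  9.60519401e-01]]
```

```bash
python3 - <<'E'
from fit import *
for n,a,b in [('armtop',(172,160),(178,177)),('armtip',(207,176),(214,184)),('bottle cap',(123,183),(136,204)),('discback',(217,170),(220,173)),('cyl top',(112,236),(158,272)),('flask top',(291,212),(290,203))]:
    print(n,tri([(I['scene'],*a),(I['side'],*b)]))
E
```

```text
armtop (array([677.71273801, 309.82044433, 255.70293465]), [6.095642391090457, 6.095642391090199])
armtip (array([586.26094171, 277.07083598, 220.67079341]), [2.818272231830001, 2.81827223182995])
bottle cap (array([772.89281199, 400.34961924, 205.04568155]), [1.6592803195026187, 1.6592803195025756])
discback (array([589.87025893, 218.74886747, 215.99438382]), [1.5131685130124695, 1.5131685130126311])
cyl top (array([578.74402311, 635.93260961, 244.92311596]), [9.35991912021389, 9.359919120213537])
flask top (array([376.55968707, 178.52906589, 117.75551333]), [5.04953264824706, 5.049532648247054])
```

```bash
python3 -m inch '0 0 0.12 0.02 1; 0 0 0.24 0.045 1; 0.1 -0.04 0.3 0.07 1; 0.2 -0.085 0.3 0.093 1; 0.3 -0.13 0.3 0.093 1'; python3 -m inch '0.12 -0.052 0 0 1; 0.24 -0.104 0 0 1; 0.36 -0.156 0 0 1; 0.48 -0.21 0 0 1; 0.58 -0.255 0 0 1'; python3 -m inch '0 0 0 0 1;0 0 0 0 1'
```

```text
clock: 0.65
eef_pos: [266.3, 503.8, 334.3]
orientation: [[-0.327, 0.945, 0.001], [0.945, 0.327, 0.001], [0.0, 0.002, -1.0]]
wrist_force: [0.6, 0.9, -1.0]
gripper_width: 0.995
clock: 1.15
eef_pos: [495.9, 402.4, 334.0]
orientation: [[-0.327, 0.945, 0.001], [0.945, 0.327, 0.0], [0.0, 0.001, -1.0]]
wrist_force: [0.7, 0.6, -0.2]
gripper_width: 1.003
clock: 1.35
eef_pos: [496.6, 401.6, 332.9]
orientation: [[-0.325, 0.946, -0.001], [0.946, 0.325, -0.0], [0.0, -0.001, -1.0]]
wrist_force: [-0.3, -0.3, 0.2]
gripper_width: 0.998
```

```bash
python3 - <<'E'
from h import *
import json
i=bot.camera_info('wrist'); snap('wrist','w1.png'); s=bot.get_state()
json.dump({k:np.array(v,float).tolist() for k,v in i.items()},open('w1.json','w'))
print(s['clock'],s['eef_pos'],s['orientation'][:,0],s['joint_positions'],s['wrist_force'])
E
```

```text
1.4 [495.56216025 402.34023922 333.44343268] [-3.26282398e-01  9.45272220e-01  4.76949427e-04] [ 6.63589420e-01  3.82862958e-01  1.17582167e+00  6.47725007e-04
  1.58332476e+00 -1.23956716e+00] [ 0.03976589 -0.17828858  0.58313522]
```

View pics/w1.png

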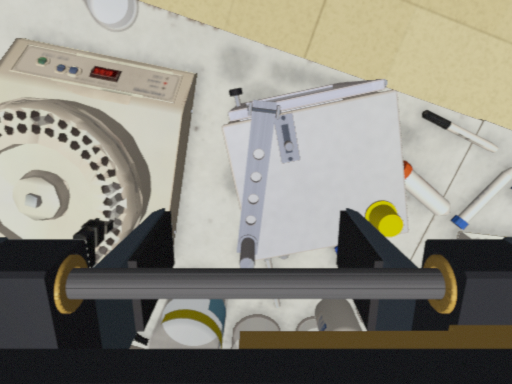

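```bash
python3 - <<'E'
import cv2
a=cv2.imread('pics/w1.png')[75:225,220:415]; cv2.imwrite('pics/w1z.png',cv2.resize(a,None,fx=4,fy=4,interpolation=cv2.INTER_CUBIC))
a=cv2.imread('pics/w1.png')[75:275,220:315]; cv2.imwrite('pics/w1y.png',cv2.resize(a,None,fx=3,fy=3,interpolation=cv2.INTER_CUBIC))
E
```

```text
(no output)
```

View pics/w1z.png

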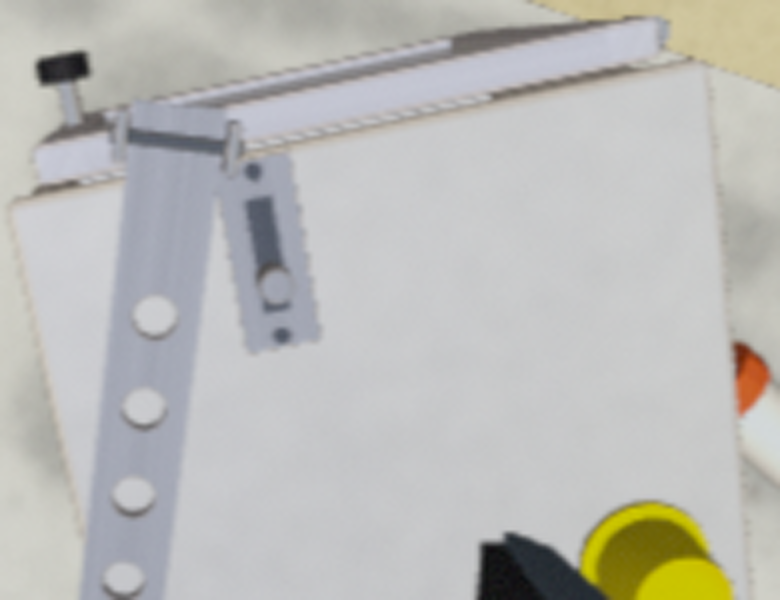

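View pics/w1y.png

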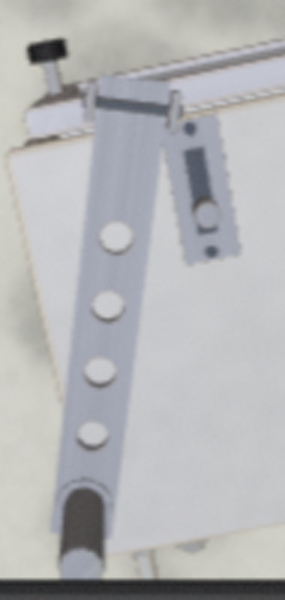

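```bash
python3 - <<'E'
from h import *
import json
i=json.load(open('w1.json'))
W=lambda u,v:(220+(u-1.5)/4,75+(v-1.5)/4)
Y=lambda u,v:(220+(u-1)/3,75+(v-1)/3)
g=lambda p,z:onz(i,*p,z)
fm=g(W(12,203),190);fp=g(W(703,63),190); print('front corners',fm,fp,np.linalg.norm(fm-fp))
e=(fp-fm)/np.linalg.norm(fp-fm); ex=np.array([e[1],-e[0],0]); yaw=np.arctan2(ex[1],ex[0]); O=(fm+fp)/2+70*ex; print('yaw',yaw,'O',O)
def cab(P): d=P-O; return np.array([d@ex,d@e])
for k,p in enumerate([(155,316),(144,408),(133,496),(124,579)]):
    P=g(W(*p),198);print('hole',k+1,P,cab(P))
print('pegtop',g(W(276,289),205),cab(g(W(276,289),205)))
print('plate',[cab(g(W(*q),191)).round(1).tolist() for q in [(252,171),(282,335)]])
print('slot ends',[cab(g(W(*q),190)).round(1).tolist() for q in [(259,198),(275,310)]])
print('knobtop',g(Y(82,565),242),cab(g(Y(82,565),242)))
P=g(W(178,142),200);print('axle',P,cab(P))
P=g(W(685,540),192);
np.save('cab1.npy',[O[0],O[1],yaw])
print('stopper top',cab(g((386,219),220)))
E
```

```text
front corners [461.31457635 357.22394188 190.        ] [381.47895064 494.37921975 190.        ] 158.69876300407972
yaw 0.5271403422009101 O [481.89420701 461.01605693 190.        ]
hole 1 [474.15377048 396.447954   198.        ] [-39.17155058 -51.90899633]
hole 2 [495.61274503 401.14798145 198.        ] [-18.26123478 -58.64223778]
hole 3 [516.97948347 405.71164873 198.        ] [  2.50076813 -65.44692774]
hole 4 [537.78717628 410.49541686 198.        ] [ 22.89034112 -71.78016001]
pegtop [458.41718146 419.51674818 205.        ] [-41.16680634 -24.05529902]
plate [[-66.4, -23.9], [-27.6, -23.6]]
slot ends [[-60.0, -23.3], [-33.6, -24.1]]
knobtop [560.34556679 415.39347457 242.        ] [ 44.85044814 -78.8953305 ]
axle [435.50000157 388.40868559 200.        ] [-76.62230525 -39.4116101 ]
stopper top [37.89499156 50.10543602]
```

```bash
python3 -m inch '0.08 0.017 -0.04 -0.0175 1; 0.163 0.034 -0.08 -0.0175 1; 0.163 0.034 -0.12 -0.0175 1; 0.163 0.034 -0.12 -0.0175 1'
cat > look.py <<'E'
import sys
from h import *
import json
n=sys.argv[1]; i=bot.camera_info('wrist'); im=snap('wrist',n+'.png'); s=bot.get_state()
json.dump({k:np.array(v,float).tolist() for k,v in i.items()},open(n+'.json','w'))
x=s['orientation'][:,0]
print(s['clock'],s['eef_pos'].round(2),'xang',np.arctan2(x[1],x[0]).round(4),s['wrist_force'].round(2),s['ft_torque'].round(2),round(s['gripper_width'],3))
E
python3 look.py w2
```

```text
clock: 1.8
eef_pos: [558.7, 416.6, 282.3]
orientation: [[-0.222, 0.975, -0.006], [0.975, 0.222, -0.003], [-0.002, -0.007, -1.0]]
wrist_force: [-0.6, -0.8, 0.2]
gripper_width: 1.003
1.85 [558.87 416.82 284.45] xang 1.7952 [ 0.42 -0.06  0.54] [0.04 0.03 0.  ] 0.999
```

View pics/w2.png

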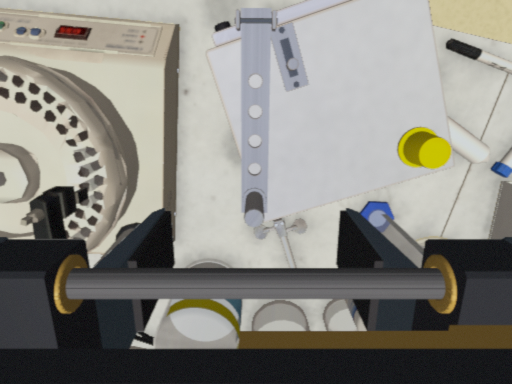

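```bash
python3 - <<'E'
from h import *
import json
a,b=[json.load(open(n+'.json')) for n in('w1','w2')]
print('knobtop',tri([(a,247,262.8),(b,254.2,216)]), onz(b,254.2,216,242))
print('peg',tri([(a,288.7,146.8),(b,292.5,64)]), onz(b,292.5,64,205))
print('hole4',tri([(a,250.6,219.4),(b,254.3,169)]))
E
```

```text
knobtop (array([561.42579456, 415.76512648, 239.56851147]), [0.06391525546126516, 0.06391525546140694]) [560.49342436 415.62592158 242.        ]
peg (array([458.48969696, 419.72827918, 203.75313832]), [0.015175669384620874, 0.015175669384775048]) [458.61412929 419.60784818 205.        ]
hole4 (array([540.18575376, 411.0533796 , 191.95207713]), [0.14383236481350778, 0.14383236481349415])
```

```bash
python3 -m inch '0.006 -0.002 -0.07 0 1; 0.006 -0.002 -0.14 0 1; 0.006 -0.002 -0.188 0 1; 0.006 -0.002 -0.188 0 1'; python3 look.py w3; python3 -m inch '0 0 0 0 0.12;0 0 0 0 0.05;0 0 0 0 0.05;0 0 0 0 0.05;0 0 0 0 0.05' 25;python3 -m inch '0 0 0 0 0.05;0 0 0 0 0.05;0 0 0 0 0.05'; python3 look.py w4
```

```text
clock: 2.25
eef_pos: [558.9, 416.1, 208.1]
orientation: [[-0.224, 0.975, -0.007], [0.975, 0.224, -0.003], [-0.002, -0.007, -1.0]]
wrist_force: [-0.6, 0.5, 0.2]
gripper_width: 1.002
2.3 [559.97 416.64 210.08] xang 1.7967 [ 0.09 -0.22  0.23] [ 0.    0.05 -0.01] 0.998
clock: 2.8
eef_pos: [560.1, 416.6, 210.4]
orientation: [[-0.224, 0.975, -0.004], [0.975, 0.224, -0.001], [0.0, -0.004, -1.0]]
wrist_force: [1.0, 0.1, 0.6]
gripper_width: 0.592
clock: 3.1
eef_pos: [560.1, 416.6, 210.3]
orientation: [[-0.224, 0.975, -0.004], [0.975, 0.224, -0.001], [-0.0, -0.004, -1.0]]
wrist_force: [0.3, 0.3, 1.2]
gripper_width: 0.329
3.15 [560.13 416.6  210.33] xang 1.7965 [-0.22  0.43  0.33] [0.04 0.01 0.  ] 0.281
```

View pics/w4.png

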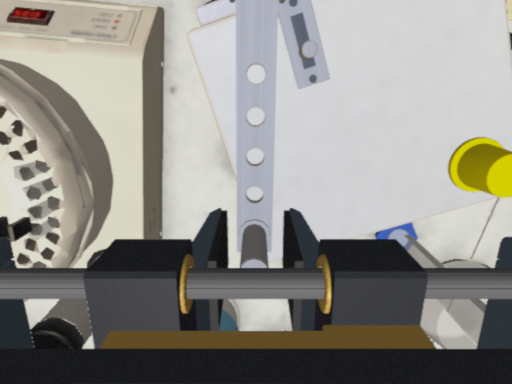

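```bash
python3 -m inch '0 0 0 0 0.05;0 0 0 0 0.05;0 0 0 0 0.05;0 0 0 0 0.05' 25; python3 look.py w5
```

```text
clock: 3.55
eef_pos: [560.1, 416.6, 210.3]
orientation: [[-0.224, 0.975, -0.004], [0.975, 0.224, -0.001], [-0.0, -0.004, -1.0]]
wrist_force: [0.5, 0.0, 1.0]
gripper_width: 0.146
3.6 [560.13 416.62 210.3 ] xang 1.7966 [-0.57 -0.31 -0.5 ] [ 0.04  0.03 -0.04] 0.143
```

View pics/w5.png

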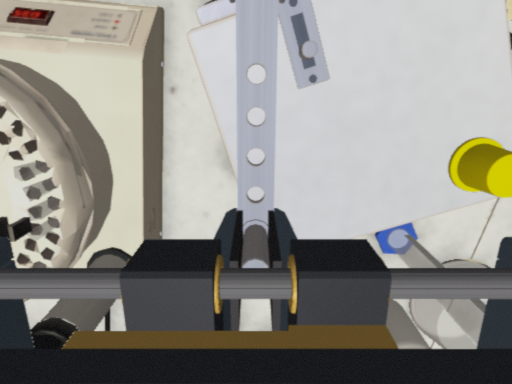

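```bash
cat > plan.py <<'E'
from h import *
from scipy.optimize import fsolve
yaw=0.5271
def tcp(a,phi,th,h=33.8):
    piv=np.array([-78-110*np.sin(a),70-110*np.cos(a)])
    r=130*np.cos(th)-h*np.sin(th)
    k=piv+r*np.array([np.cos(phi),np.sin(phi)])
    c,s=np.cos(yaw),np.sin(yaw)
    return np.array([c*k[0]-s*k[1],s*k[0]+c*k[1],195.5+130*np.sin(th)+h*np.cos(th)-19, yaw+phi])
def fin(px,py=-24):
    f=lambda q:[-78-110*np.sin(q[0])+84*np.cos(q[1])-px,70-110*np.cos(q[0])+84*np.sin(q[1])-py]
    return fsolve(f,[.5,0.])
def rel(q1,q0): 
    d=tcp(*q1)-tcp(*q0); d[:3]/=400; d[3]/=2*np.pi; return d.round(4)
def clear(a,phi,P=(-41.2,-24)):
    piv=np.array([-78-110*np.sin(a),70-110*np.cos(a)]); d=np.array(P)-piv
    return (d@[np.cos(phi),np.sin(phi)]).round(1),(d@[-np.sin(phi),np.cos(phi)]).round(1)
E
python3 - <<'E'
from plan import *
q0=(0,-.31,0)
a,ph=fin(-41.2);print('final',a,ph,'range',fin(-57),fin(-39))
for q in [(0,-.31,.15),(0,-.31,.3),(.15,-.31,.3),(.3,-.31,.3),(a,-.31,.3),(a,-.15,.3),(a,ph,.3),(a,ph,0.15),(a,ph,0)]:
    print(np.round(q,3),rel(q,q0),clear(q[0],q[1]),tcp(*q).round(1))
E
```

```text
final 0.44171051036400033 0.06483582335866153 range [ 0.60889115 -0.04488291] [0.41896023 0.0772956 ]
[ 0.   -0.31  0.15] [-0.0159 -0.0035  0.0476  0.    ] (np.float64(30.2), np.float64(26.5)) [ 7.330e+01 -4.720e+01  2.293e+02  2.000e-01]
[ 0.   -0.31  0.3 ] [-0.0386 -0.0085  0.0923  0.    ] (np.float64(30.2), np.float64(26.5)) [ 6.420e+01 -4.920e+01  2.472e+02  2.000e-01]
[ 0.15 -0.31  0.3 ] [-0.0756 -0.0265  0.0923  0.    ] (np.float64(46.2), np.float64(30.3)) [ 4.940e+01 -5.640e+01  2.472e+02  2.000e-01]
[ 0.3  -0.31  0.3 ] [-0.115  -0.0388  0.0923  0.    ] (np.float64(62.6), np.float64(31.7)) [ 3.370e+01 -6.130e+01  2.472e+02  2.000e-01]
[ 0.442 -0.31   0.3  ] [-0.1534 -0.0448  0.0923  0.    ] (np.float64(78.2), np.float64(30.8)) [ 1.830e+01 -6.370e+01  2.472e+02  2.000e-01]
[ 0.442 -0.15   0.3  ] [-0.1668 -0.0012  0.0923  0.0255] (np.float64(82.1), np.float64(17.9)) [ 12.9 -46.3 247.2   0.4]
[0.442 0.065 0.3  ] [-0.1953  0.053   0.0923  0.0597] (np.float64(84.0), np.float64(-0.0)) [  1.5 -24.6 247.2   0.6]
[0.442 0.065 0.15 ] [-0.1761  0.0659  0.0476  0.0597] (np.float64(84.0), np.float64(-0.0)) [  9.2 -19.4 229.3   0.6]
[0.442 0.065 0.   ] [-0.1625  0.075   0.      0.0597] (np.float64(84.0), np.float64(-0.0)) [ 14.6 -15.8 210.3   0.6]
```

```bash
python3 -m inch '-0.005 -0.001 0.016 0 0.05; -0.01 -0.002 0.032 0 0.05; -0.016 -0.0035 0.0476 0 0.05; -0.016 -0.0035 0.0476 0 0.05' 25; python3 look.py w6
```

```text
clock: 4.0
eef_pos: [553.3, 415.3, 230.6]
orientation: [[-0.224, 0.975, -0.003], [0.975, 0.224, -0.0], [0.0, -0.003, -1.0]]
wrist_force: [0.1, -0.3, -2.3]
gripper_width: 0.148
4.05 [553.44 415.27 230.11] xang 1.7967 [ 0.44 -0.64 -1.57] [ 0.07 -0.15 -0.03] 0.143
```

View pics/w6.png

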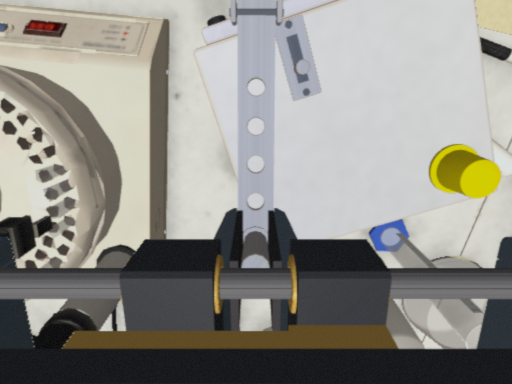

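```bash
python3 -m inch '-0.0113 -0.0025 0.0223 0 0.05; -0.0227 -0.005 0.0447 0 0.05; -0.06 -0.023 0.0447 0 0.05; -0.099 -0.035 0.0447 0 0.05; -0.1375 -0.0413 0.0447 0 0.05' 30;python3 -m inch '0 0 0 0 0.05;0 0 0 0 0.05'; python3 look.py w7
```

```text
clock: 4.55
eef_pos: [498.7, 398.6, 249.5]
orientation: [[-0.224, 0.975, 0.0], [0.975, 0.224, 0.001], [0.001, 0.0, -1.0]]
wrist_force: [3.1, 0.1, -1.4]
gripper_width: 0.144
clock: 4.75
eef_pos: [499.5, 398.9, 251.0]
orientation: [[-0.224, 0.975, 0.003], [0.975, 0.224, 0.003], [0.002, 0.004, -1.0]]
wrist_force: [1.0, 1.2, -1.9]
gripper_width: 0.146
4.8 [499.69 398.93 250.55] xang 1.7964 [ 1.91 -0.89 -2.16] [ 0.11 -0.55  0.01] 0.145
```

View pics/w7.png

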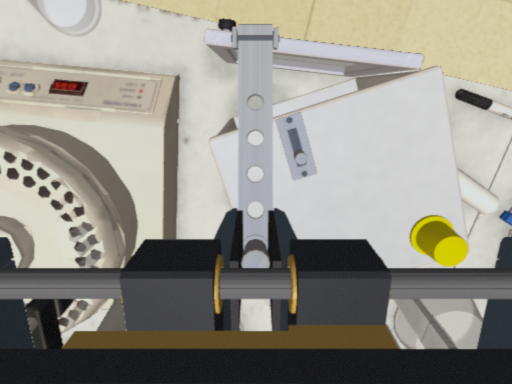

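```bash
python3 -m inch '-0.006 0.022 0 0.0128 0.05; -0.0134 0.0436 0 0.0255 0.05; -0.027 0.071 0 0.042 0.05; -0.042 0.098 0 0.0597 0.05; -0.042 0.098 0 0.0597 0.05' 30;python3 -m inch '0 0 0 0 0.05;0 0 0 0 0.05'; python3 look.py w8
```

```text
clock: 5.3
eef_pos: [483.2, 439.1, 250.4]
orientation: [[-0.566, 0.824, 0.002], [0.824, 0.566, 0.003], [0.001, 0.003, -1.0]]
wrist_force: [1.1, -1.1, -2.1]
gripper_width: 0.146
clock: 5.5
eef_pos: [483.8, 438.7, 250.3]
orientation: [[-0.565, 0.825, 0.002], [0.825, 0.565, 0.003], [0.001, 0.003, -1.0]]
wrist_force: [2.0, -0.4, -0.5]
gripper_width: 0.146
5.55 [483.81 438.65 250.38] xang 2.171 [ 1.67 -0.22 -1.8 ] [ 0.04 -0.45  0.15] 0.145
```

View pics/w8.png

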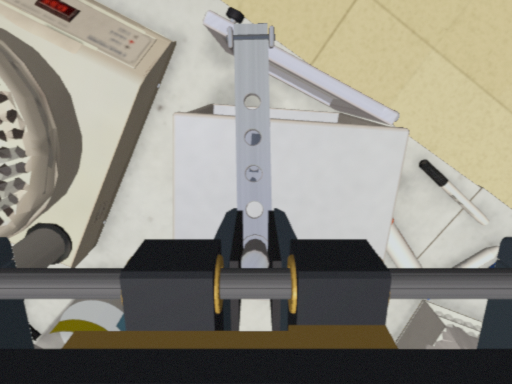

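```bash
python3 -m inch '0.007 0.004 -0.018 0 0.05; 0.0145 0.0086 -0.0355 0 0.05; 0.0145 0.0086 -0.0355 0 0.05; 0.0145 0.0086 -0.0355 0 0.05' 30; python3 look.py w9; python3 -c "
import cv2
a=cv2.imread('pics/w9.png')[0:260,180:320]; cv2.imwrite('pics/w9z.png',cv2.resize(a[60:210],None,fx=4,fy=4,interpolation=cv2.INTER_CUBIC))"
```

```text
clock: 5.95
eef_pos: [489.6, 442.3, 236.0]
orientation: [[-0.565, 0.825, 0.002], [0.825, 0.565, 0.003], [0.002, 0.003, -1.0]]
wrist_force: [2.0, 0.5, 2.0]
gripper_width: 0.146
6.0 [489.61 442.32 236.17] xang 2.1708 [2.16 1.73 1.97] [ 0.24 -0.16  0.07] 0.146
```

View pics/w9z.png

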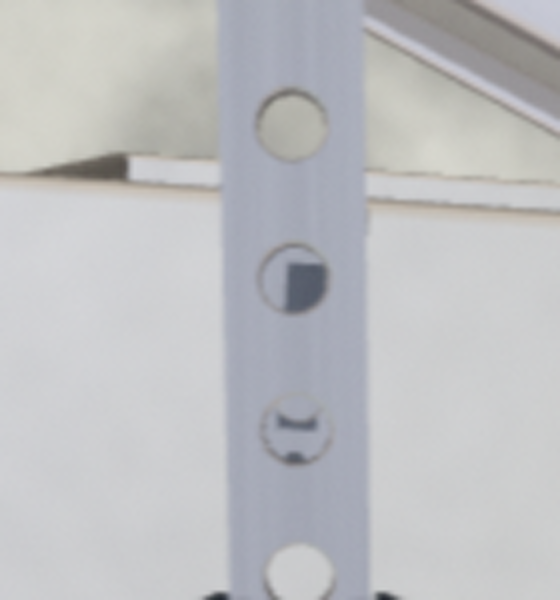

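```bash
python3 - <<'E'
from h import *
import json
i=json.load(open('w9.json'))
Z=lambda p:((p[0]-180)*4+1.5,(p[1]-60)*4+1.5)
t=np.linspace(0,2*np.pi,8,endpoint=False)
for nm,P in [('peg',(458.5,419.7,204.5))]:
    print(nm,Z(proj(i,P)[0])); 
    print([tuple(int(q) for q in Z(p)) for p in proj(i,[(P[0]+4*np.cos(a),P[1]+4*np.sin(a),P[2]) for a in t])])
im=cv2.imread('pics/w9z.png')
for a in np.linspace(0,6.28,60):
    p=Z(proj(i,(458.5+4*np.cos(a),419.7+4*np.sin(a),204.5))[0]); cv2.circle(im,(int(p[0]),int(p[1])),1,(0,0,255),-1)
# slot outline
O=np.load('cab1.npy');c,s=np.cos(O[2]),np.sin(O[2])
for x in np.linspace(-60,-33.6,20):
    for y in(-27,-21):
        p=Z(proj(i,(O[0]+c*x-s*y,O[1]+s*x+c*y,190.5))[0]); cv2.circle(im,(int(p[0]),int(p[1])),1,(0,200,0),-1)
cv2.imwrite('pics/w9o.png',im)
# hole heights: fit tilt from hole spacing
H=[(292,125),(293,278),(296,428),(299,574)]
d=np.array([np.cos(2.171-np.pi/2),np.sin(2.171-np.pi/2)])
from scipy.optimize import least_squares
def f(q):
    P=[(q[0]+d[0]*k*22*np.cos(q[2])-d[1]*k*q[3],q[1]+d[1]*k*22*np.cos(q[2])+d[0]*k*q[3],q[4]+22*k*np.sin(q[2])) for k in(-2,-1,0,1)]
    return np.concatenate([np.array(Z(p))-h for p,h in zip(proj(i,P),H)])
r=least_squares(f,[460,420,.2,0,213]);print(r.x,r.fun.round(1))
th=.2; zt=195.5+84*np.sin(th)+2.5; print('hole3 top at z',zt,onz(i,180+(296-1.5)/4,60+(428-1.5)/4,zt))
E
```

```text
peg (np.float64(297.4874839312399), np.float64(400.27036437445645))
[(282, 421), (302, 425), (319, 414), (323, 395), (312, 378), (292, 374), (275, 385), (271, 405)]
[4.61051404e+02 4.21219466e+02 1.80445517e-01 3.25098181e-01
 2.10300552e+02] [-0.6 -0.   0.8  0.2  0.2 -0.2 -0.4  0.1]
hole3 top at z 214.68822378678513 [460.25299441 420.64415461 214.68822379]
```

View pics/w9o.png

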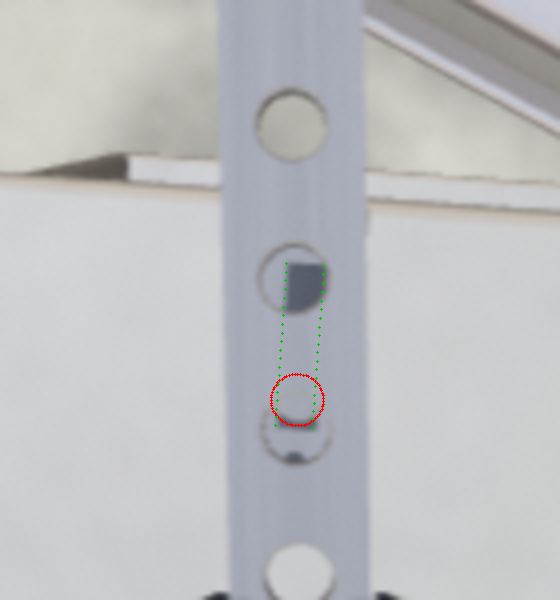

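```bash
python3 -m inch '-0.001 -0.0005 -0.006 0 0.05; -0.001 -0.0005 -0.012 0 0.05; -0.001 -0.0005 -0.012 0 0.05;-0.001 -0.0005 -0.012 0 0.05' 30; python3 look.py w10; cat > z.py <<'E'
import sys,json
from h import *
n=sys.argv[1]; i=json.load(open(n+'.json'))
a=cv2.imread('pics/%s.png'%n)[60:210,180:320]; im=cv2.resize(a,None,fx=4,fy=4,interpolation=cv2.INTER_CUBIC)
for t in np.linspace(0,6.28,40):
    p=proj(i,(458.5+4*np.cos(t),419.7+4*np.sin(t),204.5))[0]; cv2.circle(im,(int((p[0]-180)*4+1.5),int((p[1]-60)*4+1.5)),1,(0,0,255),-1)
cv2.imwrite('pics/%sz.png'%n,im)
E
python3 z.py w10
```

```text
clock: 6.4
eef_pos: [489.1, 442.1, 231.4]
orientation: [[-0.565, 0.825, 0.002], [0.825, 0.565, 0.003], [0.001, 0.003, -1.0]]
wrist_force: [1.6, 1.3, 2.5]
gripper_width: 0.148
6.45 [489.18 442.05 231.42] xang 2.1709 [1.65 0.6  3.16] [ 0.1  -0.08  0.04] 0.148
```

View pics/w10z.png

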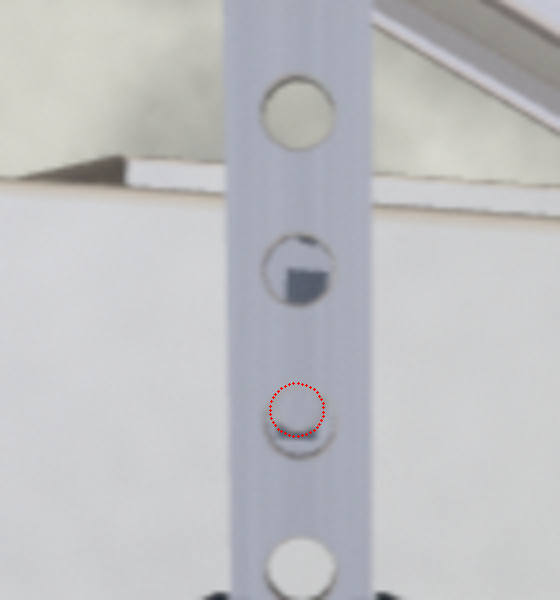

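```bash
cat > err.py <<'E'
import sys,json
from h import *
n=sys.argv[1]; u,v,dz=map(float,sys.argv[2:5]) # hole3 zoom px, TCP z minus level
from scipy.optimize import brentq
th=brentq(lambda t:130*np.sin(t)+33.8*(np.cos(t)-1)-dz,-.1,.6)
i=json.load(open(n+'.json'));psi=float(sys.argv[5])-np.pi/2
d=np.array([np.cos(psi),np.sin(psi)]);l=np.array([-d[1],d[0]])
P=onz(i,180+(u-1.5)/4,60+(v-1.5)/4,195.5+84*np.sin(th)+2.5*np.cos(th))
m=P[:2]+d*2.5*np.sin(th); e=m-np.array([458.5,419.7]); print('th',th,'hole mid',m,'err along',e@d,'lat',e@l)
m2=m+d*84*(1-np.cos(th)); print('if pivot kept, along err level',(m2-np.array([458.5,419.7]))@d,'need TCP radial for lowering',130*(1-np.cos(th))+33.8*np.sin(th),'d',d)
E
python3 err.py w10 299.5 420.5 21.1 2.171
```

```text
th 0.16668185150352322 hole mid [458.56176799 420.1823923 ] err along 0.3234324793869858 lat 0.36319285043119376
if pivot kept, along err level 1.4876126425310543 need TCP radial for lowering 7.409502815267151 d [0.8252206  0.56481056]
```

```bash
python3 -m inch '0.002 0.001 -0.008 0 0.05; 0.004 0.0024 -0.016 0 0.05; 0.006 0.0037 -0.024 0 0.05;0.006 0.0037 -0.024 0 0.05;0.006 0.0037 -0.024 0 0.05' 30; python3 look.py w11; python3 z.py w11
```

```text
clock: 6.95
eef_pos: [491.6, 443.4, 221.4]
orientation: [[-0.565, 0.825, 0.002], [0.825, 0.565, 0.003], [0.001, 0.003, -1.0]]
wrist_force: [2.4, -0.0, 1.1]
gripper_width: 0.148
7.0 [491.54 443.42 221.47] xang 2.1709 [1.33 0.92 0.43] [ 0.12 -0.06  0.  ] 0.144
```

View pics/w11z.png

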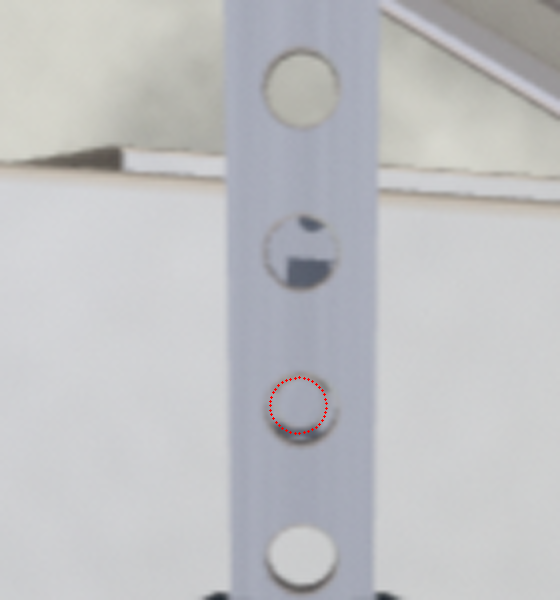

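```bash
python3 err.py w11 302 410 11.1 2.171;  python3 -m inch '0.002 0.001 -0.009 0 0.05; 0.004 0.0024 -0.018 0 0.05; 0.0064 0.0037 -0.028 0 0.05;0.0064 0.0037 -0.028 0 0.05;0.0064 0.0037 -0.028 0 0.05' 30; python3 look.py w12; python3 z.py w12
```

```text
th 0.08646357619586499 hole mid [458.75947342 420.47255826] err along 0.6504718742228649 lat 0.49097766129445164
if pivot kept, along err level 0.9642662089235766 need TCP radial for lowering 3.404462953862395 d [0.8252206  0.56481056]
clock: 7.5
eef_pos: [494.2, 444.9, 210.1]
orientation: [[-0.565, 0.825, 0.002], [0.825, 0.565, 0.002], [0.001, 0.003, -1.0]]
wrist_force: [1.8, 0.8, 2.7]
gripper_width: 0.141
7.55 [494.12 444.86 210.14] xang 2.1709 [2.13 1.5  2.47] [ 0.16 -0.13  0.01] 0.146
```

View pics/w12z.png

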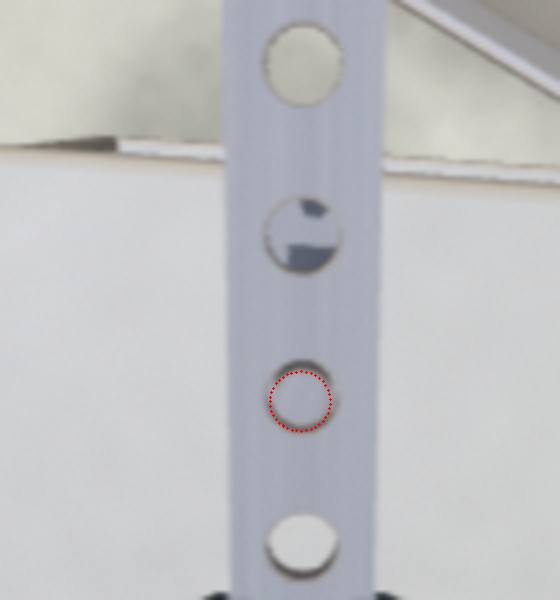

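```bash
python3 -m inch '0 0 0 0 0.25;0 0 0 0 0.35;0 0 0 0 0.5;0 0 0 0 0.5;0 0 0 0 0.5' 30; python3 look.py w13; python3 z.py w13
```

```text
clock: 8.05
eef_pos: [494.0, 444.8, 210.0]
orientation: [[-0.565, 0.825, 0.001], [0.825, 0.565, 0.002], [0.001, 0.002, -1.0]]
wrist_force: [-0.2, 0.2, 0.2]
gripper_width: 0.5
8.1 [494.   444.83 210.04] xang 2.171 [ 0.04 -0.3  -0.51] [0.06 0.03 0.02] 0.503
```

View pics/w13z.png

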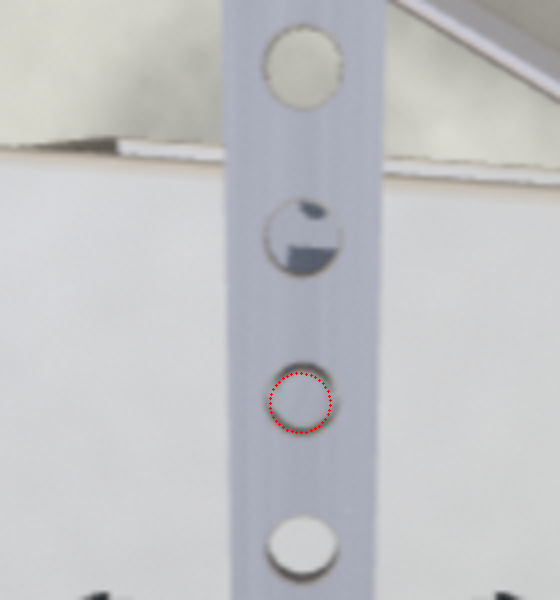

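View pics/w13.png

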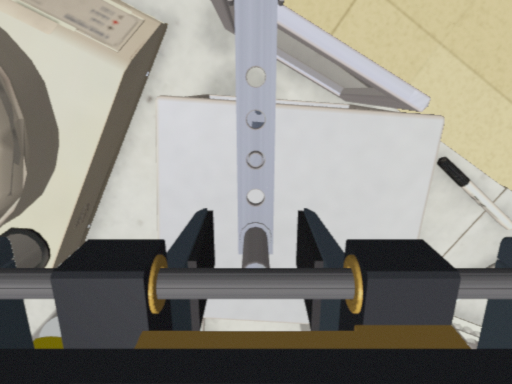

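Holds with the gripper open. I'll lift straight up and check.

```bash
python3 -m inch '0 0 0.05 0 0.5;0 0 0.12 0 0.5;0 0 0.2 0 0.5;0 0 0.28 0 0.5;-0.02 -0.02 0.28 0 0.5';python3 -m inch '-0.05 -0.03 0 0 0.5;-0.1 -0.06 0 0 0.5;-0.1 -0.06 0 0 0.5;-0.1 -0.06 0 0 0.5'; python3 look.py w14; python3 - <<'E'
from h import *
snap('scene','s14.png'); a=cv2.imread('pics/s14.png')[185:325,150:300]; cv2.imwrite('pics/s14z.png',cv2.resize(a,None,fx=4,fy=4,interpolation=cv2.INTER_CUBIC))
a=cv2.imread('pics/w14.png')[20:220,180:420]; cv2.imwrite('pics/w14z.png',cv2.resize(a,None,fx=3,fy=3,interpolation=cv2.INTER_CUBIC))
E
```

```text
clock: 8.6
eef_pos: [487.8, 438.5, 327.1]
orientation: [[-0.565, 0.825, 0.009], [0.825, 0.565, 0.009], [0.002, 0.012, -1.0]]
wrist_force: [-0.2, 0.4, 1.2]
gripper_width: 0.498
clock: 9.0
eef_pos: [448.0, 414.6, 327.5]
orientation: [[-0.565, 0.825, 0.01], [0.825, 0.565, 0.01], [0.002, 0.014, -1.0]]
wrist_force: [0.1, 0.0, -0.4]
gripper_width: 0.496
9.05 [448.4  414.79 327.12] xang 2.1711 [0.2  0.03 0.4 ] [0.06 0.05 0.04] 0.501
```

View pics/s14z.png

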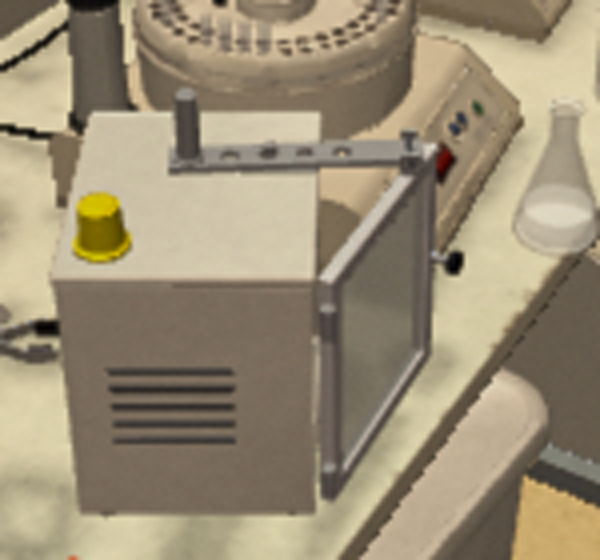

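View pics/w14z.png

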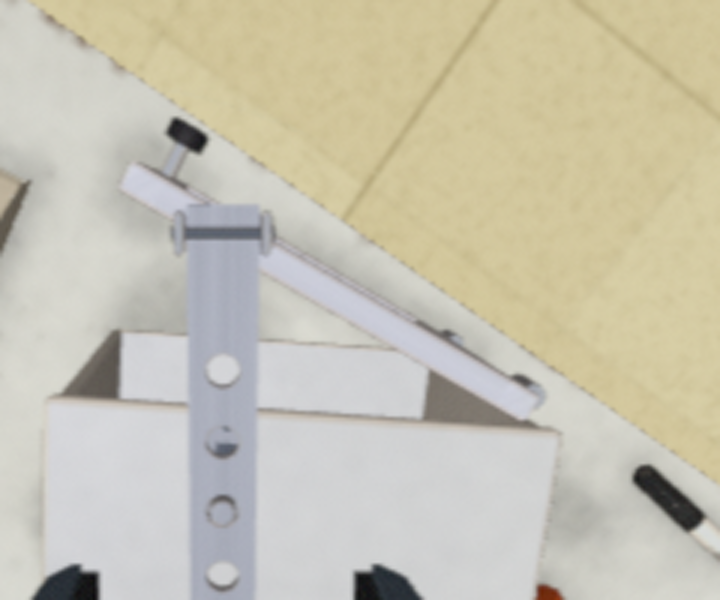

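```bash
python3 - <<'E'
from h import *
import json
i=json.load(open('w14.json'));O=np.load('cab1.npy');c,s=np.cos(O[2]),np.sin(O[2])
def cab(P): d=P[:2]-O[:2]; return np.array([c*d[0]+s*d[1],-s*d[0]+c*d[1]])
W=lambda u,v:(180+(u-1)/3,20+(v-1)/3)
for n,p in (('h1',(223,370)),('h3',(222,512)),('h4',(223,575)),('piv',(222,233))): print(n,cab(onz(i,*W(*p),198)))
pv=cab(onz(i,*W(222,233),199)); print('door',np.arcsin((-78-pv[0])/110))
print(bot.finish_job())
E
```

```text
h1 [-84.30523858 -26.46497106]
h3 [-40.02181885 -23.56556232]
h4 [-19.15825283 -21.7412222 ]
piv [-123.64455629  -29.60458771]
door 0.4282502214339847
the job is handed in; nothing more can be done
None
```

The door is held ajar by its stay alone, with the peg through the third hole counted from the door. I handed the job in at about 9 s on the robot's clock; no verdict is given.

**What I did:** I gripped the stay by its knob, tipped it up, and pushed the door open. Then I swung the stay over the peg and watched the peg through the third hole while lowering it to level. After that I opened the gripper and lifted clear. The peg was found by camera rather than by touch, at about 7 mm behind the slot's middle (cabinet x about −41 mm).

**Last checks, from the final pictures:**

| Check | Measured | Allowed |
|---|---|---|
| Third hole, cabinet x | −40.0 mm | −59 to −37 mm |
| Third hole, cabinet y | −23.6 mm | −29 to −19 mm |
| Door angle | about 0.43 rad | 0.36 to 0.66 rad |

- **Holding by itself:** the hole and door stayed put in the pictures after release, and the wrist force was near zero. I did not measure door speed directly.
- **Stay level:** it looks level, and the gripper was back at its starting height when I let go. I had no direct reading of the tip angle.
- **Stopper, flask and beaker:** the stopper and flask stand upright in the final scene picture. The beaker is outside the part I enlarged, but the arm never went near it.

**Disagreement:** the first cabinet fit, from the scene and side cameras, was off by several millimetres. I relied on the wrist-camera measurements instead, which agreed with the given sizes to about 1–3 mm. The one exception was a two-view height for the fourth hole, which came out about 6 mm low and which I did not use.

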